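Slide the culture dish under the microscope

TASK

Bring the dish under the microscope: press the lock button on the tail of the carriage down with your fingertips and, keeping it held down all the way, push the carriage along its rail until it is fully up against the end stop on the microscope's foot. Only there let the button come up so that the carriage is locked, and move clear; do not grip or lift anything, leave the dish sitting between its posts and do not disturb the bottle, the flask and the jar.

Things in the scene. Friction and masses are not known exactly. Their poses are not given: they have to be found in the camera images.
- button_top (a point): Centre of the top face of the lock button, a black ribbed rectangular pad on the tail of the carriage, 44 mm along the rail by 38 mm across. At rest 63 mm above the bench, 18 mm above the carriage deck; it moves with the button and carriage. x axis: level, along the rail, the way the carriage must slide (to the end stop); y: across; z: up. The tail ends 30 mm behind it (-x).
- fin (a point): Middle of the near face of the upright fin on the carriage, ahead (+x) of the button: 50 mm wide, 8 mm thick, its top 90 mm above the bench. The face is 26 mm ahead of the button's centre, this point 75 mm above the bench. Fingertips on the button push the carriage by this face. Axes as button_top.
- button (a joint): How far the button is pressed down, m: 0 released (brake on), 0.010 fully down. Sprung: the force rises to about 8 N at 6 mm and 9 N fully down. Released, its brake holds the carriage against 20 N or more anywhere on the rail; the brake eases off as it goes down, and from 6 mm on the carriage runs free, with about 1 N of friction. Aim at 7 to 9 mm down while sliding.
- carriage (a joint): How far the carriage has slid along the rail towards the end stop, m; 0 at the start. It reaches the end stop somewhere between 0.09 and 0.16.
- carriage_nose (a point): Middle of the top edge of the front end of the carriage, the end that meets the end stop, 205 mm ahead of the button's centre, 45 mm above the bench. Axes as button_top. The carriage deck, 12 mm thick, is 110 mm wide here and 60 mm wide at the tail.
- end_stop (a point): Middle of the face of the end stop, a dark steel block with a rubber face, 56 mm wide, 68 mm high, over the rail at the foot of the white microscope stand; 45 mm above the bench. Axes as button_top: the carriage is home when carriage_nose coincides with this point. The stand's column is 120 mm behind the face (+x), 420 mm tall.
- scope_head (a point): Centre of the underside of the microscope's head, 180 mm above the bench, 55 mm before the end stop's face (-x). The head is 75 mm wide and reaches up to 365 mm above the bench; an arm joins it to the column, and the eyepieces reach out 110 mm to its -y side. With the carriage home it is 150 mm ahead of the button. Fixed.
- nest (a point): Centre of the dish's place on the carriage deck, 150 mm ahead of the button's centre, 45 mm above the bench, between four 7 mm high posts.
- dish: Flat round lidded culture dish, 90 mm across, 16 mm high, loose, 60 g, lying between four posts on the carriage deck; origin at the centre of its underside. It rides along.
- bottle: Bystander: amber bottle with a blue cap, 60 mm across, 115 mm high, loose on the bench; origin at the centre of its underside.
- flask: Bystander: conical glass flask with a stopper, 72 mm across at the foot, 100 mm high, loose on the bench; origin at the centre of its underside.
- jar: Bystander: small white jar, 44 mm across, 55 mm high, loose on the bench behind the carriage's tail; origin at the centre of its underside.
Things that resemble listed ones, but are neither listed nor needed, are in the scene too. There is more than one size of the dish; the one meant has the size given above.

How it is judged:
By the outcome, as a careful person would: the job done as asked, in the order asked, and still so for the second after the job is handed in, with the robot touching nothing.
It also fails if it takes over 38 s, if anything falls off the work surface, if the arm or the gripper's body presses on something with over 40 N, if the wrist force passes 120 N, or if a joint passes its speed limit or range.

ROBOT

A 6-joint arm with a two-finger parallel gripper is mounted at the origin on the work surface. World frame = base frame: x ahead of the robot, y to its left, z up, the work surface at z = 0. Lengths are in mm, angles in rad, forces in N, time in s.
With the tool pointing down it reaches from about 400 to 925 mm from the base axis. Payload 12.5 kg.
Tool frame: the origin (TCP) lies at the centre of the arm's flange, where the gripper is bolted on; the fingertips stand 190 mm ahead of it and the grasp point (between the pads) lies 171 mm ahead of it; z points along the fingers, y is the line along which they close (so a half turn about z gives the same grasp; the last joint's range is limited). The gripper opens to 95 mm and grips with 3 to 60 N. Pads are 20 mm wide; open, the fingers measure 119 mm over their backs; the gripper's body (75 mm by 180 mm) begins 59 mm behind the grasp point.
Start: joints at [-1.286, 0.491, 1.559, -0, 1.092, -0.106], TCP at [238.099, -577.87, 404.761] pointing down, gripper open.
Joint ranges: [-3.1, 3.1], [-0.84, 2.19], [0.05, 2.79], [-1.13, 4.28], [0.06, 2.93], [-2.69, 2.69]. Speed limits (rad/s): [2.22, 2.22, 2.79, 3.14, 3.14, 3.14].

INTERFACE

Orientations are given as [roll, pitch, yaw] about the fixed x, y, z axes, in that order (R = Rz(yaw) Ry(pitch) Rx(roll)).
In Python, from cell import env, read_camera, search_frame, cut_out gives the robot as it stands. The module is installed in compiled form; this text tells all that it offers.
- The arm moves only by the tool move_arm, never from a script. Its argument "commands" is a list of rows, each a list of 3 entries, a list of its own where there are three numbers: the shift along the world's x, y, z normalised to -1 to 1, where 1 is 0.03 m, then the turn about the world's z normalised to -1 to 1, where 1 is 0.08 rad, then the opening, from -1 (shut) to 1 (fully open), so that 0 is half open. A call has 1 to 20 rows; each row shifts and turns the commanded pose from where the row before left it; what a row does not reach is not made up. A row lasts 1/12 s, in which the tool goes at most 41.7 mm and 7.16 degrees, less where a joint would pass 70% of its speed; a pose out of reach is approached as far as the arm can. A call with a number of a shift or a turn outside -1 to 1 is refused whole. A call with a gripper value outside its range is refused whole. The fingers move at their own pace and stop on an object; the grip force is fixed at half the most. Time passes only in rows, so rows that do not move let the fingers close. It gives the time, the measured TCP pose, the force, the opening and the grip force at its end, in the units of the state.
- env.state(): the state, without advancing time (a new reading comes with each control period).
- read_camera(name): name is "scene" or "top"; returns a dict with "image" (420x560x3 uint8, red, green, blue), "fx", "fy", "cx", "cy" (pixels), "rvec" (rotation vector, rad) and "tvec" (3), from world to camera coordinates, as OpenCV has them. Camera axes: x right, y down, z forward; pixel columns grow to the right and rows downward; lengths in mm; the calibration is good to about 2 mm. A picture is of the moment at which its call begins. There is no depth.
- env.job_done(): hands the job in; it is judged then, once.
Trained networks look in a picture, given as the dict that the camera call returned (one of the last four; its "shot" number tells which), for a name from the list of things; names that differ only in an ending like _2 or _b are one class to them, and where a whole thing is asked for, a point or a joint stands for the part that bears it (a point fixed in the world has none). Each returns a list of dicts, best first, with "confidence" (0 to 1); they miss things now and then, are a little off and sometimes report something else, mostly with a low value. They report only what shows in the picture. A call takes as long as a camera call. They do not tell look-alikes from the thing itself.
- search_frame(thing, picture): "at" ([column, row] in pixels, amid what is visible of it).
- cut_out(thing, picture): "region" (420x560 bool, what is visible of it) and "at" ([column, row] in pixels, amid what is visible of it).
The state is a dict: "t": time; "joints": joint angles; "qvel": joint speeds; "tau": joint torques, N m; "eef_pos": TCP position; "tcp_rot": TCP orientation; "ft_force": force on the tool from outside, world axes, zero at the start; "moment": the same for the moment, N m; "opening": opening from 0.0 (shut) to 1.0 (fully open); "grip_force": force on a finger pad.
Only numpy, scipy, OpenCV 4.12 (cv2) and the standard library are available. Lean on these libraries where they do the work, as an engineer would, in place of code of your own. Each camera call takes 0.05 s, during which the arm holds its last target. There are 200 camera calls.

## Working session

There is one attempt and no reset: what is moved stays moved. The work goes in short steps, Python scripts to look and compute and a tool call to move; the robot and the scene stay as the last step left them, time stands still between calls to the robot, and variables do not carry over. Pictures are saved under pics/ and viewed, at most 10 in all, crops included, and the job is handed in when it is done.

Besides the shell and the picture viewer there is one more tool, called after "Request:" in YAML: its name, and indented under it one key for each argument. move_arm: Moves the arm, as the interface text tells. Its arguments: {"type":"object","properties":{"commands":{"type":"array","items":{"type":"array"}}},"required":["commands"]}

```bash
mkdir -p pics; cat > h.py <<'E'
import numpy as np, cv2
from cell import env, read_camera, search_frame, cut_out
def ray(p,uv):
    K=np.array([[p['fx'],0,p['cx']],[0,p['fy'],p['cy']],[0,0,1]],float)
    R=cv2.Rodrigues(np.array(p['rvec'],float))[0]; t=np.array(p['tvec'],float)
    d=R.T@np.linalg.inv(K)@np.array([uv[0],uv[1],1.]); return -R.T@t,d
def atz(p,uv,z):
    c,d=ray(p,uv); return c+d*(z-c[2])/d[2]
def proj(p,X):
    K=np.array([[p['fx'],0,p['cx']],[0,p['fy'],p['cy']],[0,0,1]],float)
    return cv2.projectPoints(np.array(X,float).reshape(-1,1,3),np.array(p['rvec'],float),np.array(p['tvec'],float),K,None)[0].reshape(-1,2)
E
python3 - <<'E'
from h import *
for n in ("scene","top"):
    p=read_camera(n); cv2.imwrite(f"pics/{n}0.png",p['image'][:,:,::-1])
    print(n,ray(p,(280,210)))
    for th,z in (("button_top",63),("fin",75),("dish",53),("bottle",60),("flask",50),("jar",30)):
        print(th,[(np.round(r['at']),round(r['confidence'],2),atz(p,r['at'],z).round()) for r in search_frame(th,p)[:3]])
s=env.state();print(s)
E
```

```text
scene (array([1113.48408461,  280.14270649,  813.46772228]), array([-0.56472811, -0.37073707, -0.73737979]))
button_top [(array([212., 196.]), 0.67, array([ 581., -242.,   63.]))]
fin [(array([240., 218.]), 0.58, array([ 609., -147.,   75.]))]
dish [(array([248., 303.]), 0.75, array([753., -31.,  53.])), (array([275., 224.]), 0.59, array([568., -90.,  53.]))]
bottle [(array([202., 273.]), 0.78, array([ 749., -139.,   60.]))]
flask [(array([144., 252.]), 0.96, array([ 765., -272.,   50.]))]
jar [(array([168., 175.]), 0.66, array([ 556., -396.,   30.]))]
top (array([ 541.82142166,  -76.56596957, 1146.09540334]), array([ 0.04798665,  0.02463575, -0.99857648]))
button_top [(array([369., 220.]), 0.8, array([ 578., -235.,   63.]))]
fin [(array([330., 222.]), 0.79, array([ 571., -153.,   75.]))]
dish [(array([252., 291.]), 0.97, array([424.,   4.,  53.])), (array([282., 152.]), 0.73, array([717., -50.,  53.])), (array([304., 219.]), 0.61, array([576., -99.,  53.]))]
bottle [(array([332., 148.]), 0.61, array([ 726., -156.,   60.]))]
flask [(array([387., 143.]), 0.92, array([ 741., -272.,   50.]))]
jar [(array([438., 236.]), 0.86, array([ 548., -385.,   30.]))]
{'t': 0.7, 'joints': array([-1.28562346e+00,  4.90878530e-01,  1.55888123e+00,  2.47182272e-05,
        1.09169460e+00, -1.05622302e-01]), 'qvel': array([ 0.00011099, -0.00090271,  0.00040898, -0.00026772,  0.00040632,
       -0.00057915]), 'tau': array([ 1.18167034e-03, -6.12327433e+01, -2.58405894e+01,  6.93406770e-02,
        4.45926888e-02, -2.71591296e-05]), 'eef_pos': array([ 238.08766487, -577.87681304,  404.78076162]), 'tcp_rot': array([ 3.14145281e+00, -7.23385822e-06,  3.90783772e-01]), 'ft_force': array([ 1.33810234,  1.21651428, -0.17422097]), 'moment': array([ 0.03751267,  0.00800097, -0.00695666]), 'grip_force': 0.0, 'opening': 0.998386356724146}
```

View pics/top0.png

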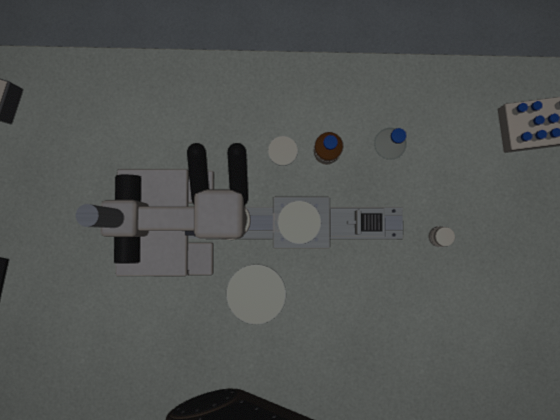

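View pics/scene0.png

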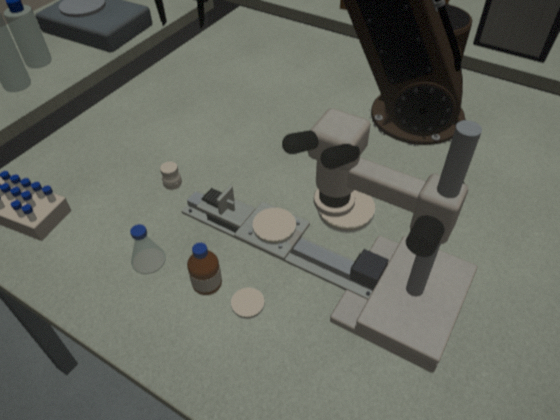

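The top view shows the rail running along the picture's horizontal: button at (371,222), dish at (299,222), microscope head at (219,215), jar at (443,236). In the scene view the end stop is at (370,267) and the carriage nose is near (300,245). Next I measure the rail direction and key points.

```bash
python3 - <<'E'
from h import *
P={n:read_camera(n) for n in("top","scene")}
for n,p in P.items():
    for th,z in (("button_top",63),("dish",61),("carriage_nose",45),("end_stop",45),("nest",45),("scope_head",180)):
        for r in cut_out(th,p)[:3]:
            m=r['region'].astype(np.uint8); (c,s,a)=cv2.minAreaRect(cv2.findNonZero(m)) if m.any() else ((0,0),0,0)
            print(n,th,round(r['confidence'],2),np.round(r['at']),m.sum(),np.round(c,1),np.round(s,1) if s else 0,round(a,1),atz(p,r['at'],z).round(),'rectc',atz(p,c,z).round(1))
p=P['top']; g=cv2.resize(p['image'][180:265,180:460],None,fx=2.8,fy=2.8,interpolation=cv2.INTER_CUBIC); 
q=P['scene'];g2=cv2.resize(q['image'][160:310,170:410],None,fx=3.3,fy=3.3,interpolation=cv2.INTER_CUBIC)
cv2.imwrite('pics/t1.png',np.clip(g[:,:,::-1]*1.4,0,255));cv2.imwrite('pics/s1.png',np.clip(g2[:,:,::-1]*1.4,0,255))
E
```

```text
top button_top 0.93 [369. 216.] 417 [371.5 222.5] [19. 21.] 90.0 [ 585. -235.   63.] rectc [ 572.7 -239.4   63. ]
top dish 0.88 [254. 290.] 2844 [256. 294.] [60. 58.] 90.0 [428.  -1.  61.] rectc [419.4  -4.8  61. ]
top dish 0.78 [283. 152.] 664 [282.9 150.7] [28.2 28.2] 26.6 [715. -52.  61.] rectc [718.1 -52.7  61. ]
top dish 0.58 [302. 219.] 1392 [299.  221.5] [41. 40.] 90.0 [576. -96.  61.] rectc [571.1 -89.8  61. ]
top carriage_nose 0.75 [328. 225.] 3096 [329. 222.] [ 52. 112.] 90.0 [ 565. -151.   45.] rectc [ 572. -153.   45.]
top end_stop 0.66 [173. 217.] 14671 [162.7 210.3] [131.5 174. ] 87.4 [575. 177.  45.] rectc [588.  198.6  45. ]
top nest 0.67 [327. 228.] 2955 [328.5 222.5] [ 51. 111.] 90.0 [ 559. -149.   45.] rectc [ 570.9 -152.    45. ]
top nest 0.54 [172. 218.] 14510 [162.7 209.7] [132.6 173.9] 87.6 [573. 179.  45.] rectc [589.3 198.7  45. ]
top scope_head 0.89 [173. 214.] 14293 [162.7 210.1] [131.6 173.9] 87.7 [576. 145. 180.] rectc [582.7 164.9 180. ]
scene button_top 0.7 [214. 196.] 200 [211.9 196.7] [15.7 15.7] 26.6 [ 577. -240.   63.] rectc [ 582.2 -242.1   63. ]
s
[... 307 characters left out ...]
 61. ]
scene carriage_nose 0.56 [242. 217.] 2929 [250.9 218.9] [110.1  47.7] 25.6 [ 583. -165.   45.] rectc [ 578.4 -144.7   45. ]
scene end_stop 0.64 [401. 242.] 24035 [377.5 239.3] [197.4 258.6] 2.5 [472. 146.  45.] rectc [490.2 103.5  45. ]
scene nest 0.63 [241. 218.] 2699 [250.8 219.3] [109.7  45.9] 24.6 [ 588. -163.   45.] rectc [ 579.3 -144.3   45. ]
scene nest 0.35 [400. 242.] 24034 [378.  239.4] [197.7 260.1] 1.7 [474. 145.  45.] rectc [489.9 104.4  45. ]
scene scope_head 0.64 [402. 242.] 24475 [377.5 239.8] [199.4 259.6] 2.5 [583. 170. 180.] rectc [600.5 134.9 180. ][ WARN:0@1.548] global loadsave.cpp:1063 imwrite_ Unsupported depth image for selected encoder is fallbacked to CV_8U.
```

View pics/t1.png

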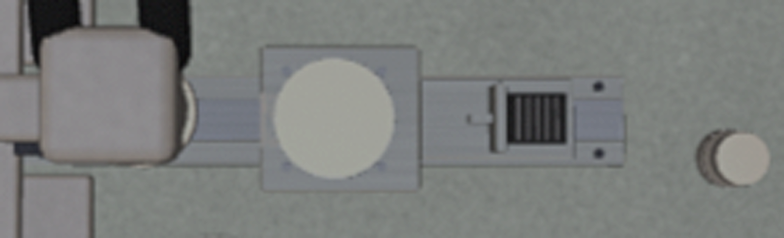

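View pics/s1.png

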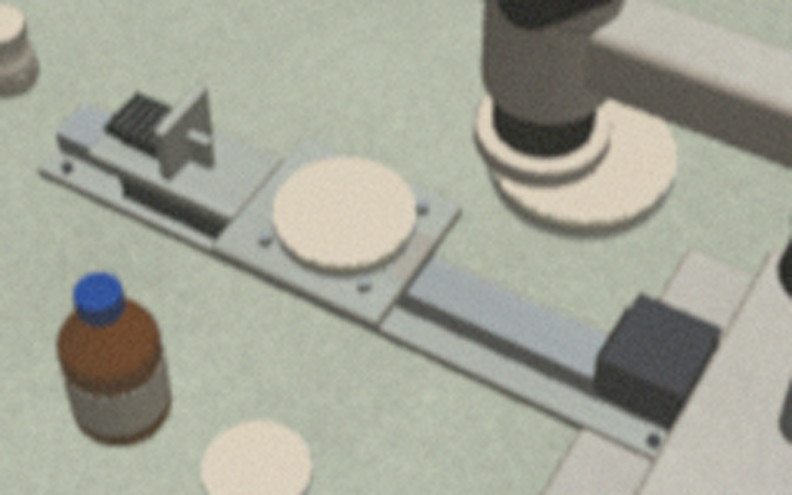

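The crops show the button's corners at t1 (507,92)–(567,144), the nose edge at column 262, and the end stop's top near edge in s1 from (640,297) to (597,352).

```bash
python3 - <<'E'
from h import *
p=read_camera("top");q=read_camera("scene")
T=lambda u,v,z:atz(p,(180+(u+.5)/2.8-.5,180+(v+.5)/2.8-.5),z).round(1)
S=lambda u,v,z:atz(q,(170+(u+.5)/3.3-.5,160+(v+.5)/3.3-.5),z).round(1)
print('button T',T(537,118,63),T(507,92,63),T(567,144,63))
print('nose T',T(262,46,45),T(262,190,45))
print('deck far edge',T(262,46,45),T(420,46,45),T(262,190,45),T(420,190,45))
print('rail',T(430,78,10),T(620,78,10),T(430,166,10),T(620,166,10))
print('nose S',S(460,212,45),S(378,325,45))
print('stop S',S(640,297,68),S(597,352,68))
print('button S',S(138,95,63),S(107,131,63))
print('dish T',T(334,118,61))
E
```

```text
button T [ 574.1 -239.3   63. ] [ 592.7 -216.9   63. ] [ 555.5 -261.7   63. ]
nose T [623.7 -34.4  45. ] [515.5 -37.2  45. ]
deck far edge [623.7 -34.4  45. ] [ 626.6 -153.3   45. ] [515.5 -37.2  45. ] [ 518.5 -155.6   45. ]
rail [ 604.6 -164.    10. ] [ 608.2 -310.8   10. ] [ 536.5 -165.4   10. ] [ 540.2 -311.8   10. ]
nose S [526.5 -34.   45. ] [628.4 -31.1  45. ]
stop S [546.   96.9  68. ] [594.2  93.5  68. ]
button S [ 562.8 -258.2   63. ] [ 599.4 -255.2   63. ]
dish T [570.4 -89.7  61. ]
```

Request:
move_arm:
  commands:
    - [[0.7,0.73,0],0.94,-1]
    - [[0.7,0.73,0],0.94,-1]
    - [[0.7,0.73,0],0.94,-1]
    - [[0.7,0.73,0],0.94,-1]
    - [[0.7,0.73,0],0.94,-1]
    - [[0.7,0.73,0],0.94,-1]
    - [[0.7,0.73,0],0.94,-1]
    - [[0.7,0.73,0],0.94,-1]
    - [[0.7,0.73,0],0.94,-1]
    - [[0.7,0.73,0],0.94,-1]
    - [[0.7,0.73,0],0.94,-1]
    - [[0.7,0.73,0],0.94,-1]
    - [[0.7,0.73,0],0.94,-1]
    - [[0.7,0.73,0],0.94,-1]
    - [[0.7,0.73,0],0.94,-1]
    - [[0.7,0.73,0],0.94,-1]
    - [[0,0,0],0,-1]
    - [[0,0,0],0,-1]
    - [[0,0,0],0,-1]

```text
t: 3.08
eef_pos: [573.9, -227.6, 404.6]
tcp_rot: [-3.141, 0.0, 1.593]
ft_force: [0.4, -0.7, -0.2]
opening: 0.006
grip_force: 0.0
```

Request:
move_arm:
  commands:
    - [[0,0,-0.8],0,-1]
    - [[0,0,-0.8],0,-1]
    - [[0,0,-0.8],0,-1]
    - [[0,0,-0.8],0,-1]
    - [[0,0,-0.8],0,-1]
    - [[0,0,0],0,-1]
    - [[0,0,0],0,-1]

```text
t: 3.67
eef_pos: [573.6, -228.4, 284.4]
tcp_rot: [-3.14, -0.001, 1.592]
ft_force: [-0.8, 0.6, 0.4]
opening: 0.005
grip_force: 0.0
```

```bash
python3 - <<'E'
from h import *
p=read_camera("top");q=read_camera("scene")
print(env.state()['eef_pos'],env.state()['ft_force'])
u,v=proj(q,[574,-227,90])[0].astype(int);print(u,v)
c=lambda im,u,v,s,k:cv2.resize(im[max(0,v-s):v+s,max(0,u-s):u+s],None,fx=k,fy=k,interpolation=cv2.INTER_CUBIC)
g=np.hstack([c(q['image'],u,v,50,4),c(p['image'],365,222,50,4)])
cv2.imwrite('pics/a1.png',np.clip(g[:,:,::-1]*1.4,0,255).astype(np.uint8))
E
```

```text
[ 574.08873136 -228.18993693  286.27366837] [0.20922807 0.22319613 0.65205481]
218 188
```

View pics/a1.png

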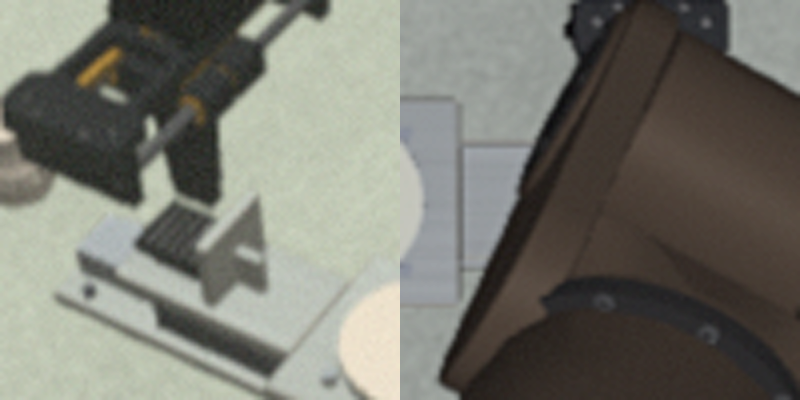

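```bash
python3 - <<'E'
from h import *
q=read_camera("scene");X=env.state()['eef_pos'];print(X)
f=lambda a:((proj(q,a)-[168,138])*4).round()
z=X[2]-190
print('tip',f([[X[0]+12,X[1]+10,z],[X[0]+12,X[1]-10,z],[X[0]-12,X[1]+10,z]]))
print('body',f([[X[0]+90,X[1]+37,z+78],[X[0]+90,X[1]-37,z+78],[X[0]-90,X[1]+37,z+78]]))
print('fin',f([[574+25,-213+8,90],[574-25,-213+8,90]]))
E
```

```text
[ 574.14665383 -228.0023075   286.47982311]
tip [[200. 212.]
 [169. 198.]
 [228. 184.]]
body [[126. 217.]
 [  3. 159.]
 [346.   3.]]
fin [[207. 245.]
 [264. 187.]]
```

The crop shows the closed fingertips above the button pad, about 5 mm short of the fin. The other bulk in view is the gripper body, which is clear. I descend to just above the pad.

Request:
move_arm:
  commands:
    - [[0,0,-0.33],0,-1]
    - [[0,0,-0.33],0,-1]
    - [[0,0,-0.2],0,-1]
    - [[0,0,0],0,-1]
    - [[0,0,0],0,-1]

```text
t: 4.23
eef_pos: [574.1, -227.4, 258.4]
tcp_rot: [-3.141, -0.001, 1.594]
ft_force: [-0.4, -0.0, -0.9]
opening: 0.005
grip_force: 0.0
```

Request:
move_arm:
  commands:
    - [[0,0,-0.1],0,-1]
    - [[0,0,-0.1],0,-1]
    - [[0,0,-0.05],0,-1]
    - [[0,0,0],0,-1]
    - [[0,0,0],0,-1]

```text
t: 4.65
eef_pos: [574.2, -227.5, 251.7]
tcp_rot: [3.141, 0.0, 1.594]
ft_force: [0.5, 0.6, 2.5]
opening: 0.003
grip_force: 1.4
```

Request:
move_arm:
  commands:
    - [[0,0,-0.08],0,-1]
    - [[0,0,-0.08],0,-1]
    - [[0,0,-0.07],0,-1]
    - [[0,0,0],0,-1]
    - [[0,0,0],0,-1]

```text
t: 5.07
eef_pos: [574.2, -227.5, 245.0]
tcp_rot: [3.141, 0.0, 1.594]
ft_force: [-1.0, 0.4, 9.2]
opening: 0.005
grip_force: 4.1
```

Request:
move_arm:
  commands:
    - [[0,0.06,0],0,-1]
    - [[0,0.06,0],0,-1]
    - [[0,0.06,0],0,-1]
    - [[-0.002,0.08,0],0,-1]
    - [[-0.002,0.1,0],0,-1]
    - [[-0.003,0.12,0],0,-1]
    - [[-0.003,0.12,0],0,-1]
    - [[-0.003,0.12,0],0,-1]

```text
t: 5.73
eef_pos: [573.7, -206.0, 245.2]
tcp_rot: [3.141, 0.001, 1.594]
ft_force: [-2.3, -0.4, 9.1]
opening: 0.002
grip_force: 4.1
```

```bash
cat > chk.py <<'E'
from h import *
p=read_camera("top");s=env.state()
print(s['t'],s['eef_pos'].round(1),s['ft_force'].round(1))
m=[r for r in cut_out("dish",p)]
for r in m: 
    c=cv2.minAreaRect(cv2.findNonZero(r['region'].astype(np.uint8)))[0]; print(round(r['confidence'],2),atz(p,c,61).round(1))
E
python3 chk.py
```

```text
5.7833 [ 573.7 -205.4  245.1] [-0.9  0.6  8.4]
0.93 [568.5 -69.1  61. ]
0.64 [718.5 -52.9  61. ]
0.62 [420.   -5.1  61. ]
```

Request:
move_arm:
  commands:
    - [[-0.003,0.14,0],0,-1]
    - [[-0.004,0.17,0],0,-1]
    - [[-0.004,0.17,0],0,-1]
    - [[-0.004,0.17,0],0,-1]
    - [[-0.004,0.17,0],0,-1]
    - [[-0.004,0.17,0],0,-1]
    - [[-0.004,0.17,0],0,-1]
    - [[-0.004,0.17,0],0,-1]
    - [[-0.004,0.17,0],0,-1]
    - [[-0.004,0.17,0],0,-1]
    - [[-0.004,0.17,0],0,-1]
    - [[-0.004,0.17,0],0,-1]
    - [[-0.004,0.17,0],0,-1]
    - [[-0.004,0.17,0],0,-1]
    - [[-0.003,0.13,0],0,-1]
    - [[-0.002,0.1,0],0,-1]

```text
t: 7.17
eef_pos: [571.8, -128.3, 245.1]
tcp_rot: [3.141, 0.0, 1.594]
ft_force: [-2.0, -2.1, 8.3]
opening: 0.002
grip_force: 4.1
```

```bash
python3 - <<'E'
from h import *
q=read_camera("scene");s=env.state()
print(s['t'],s['eef_pos'].round(1),s['ft_force'].round(1))
c=cv2.resize(q['image'][170:300,220:420],None,fx=4,fy=4,interpolation=cv2.INTER_CUBIC)
cv2.imwrite('pics/b1.png',np.clip(c[:,:,::-1]*1.4,0,255).astype(np.uint8))
E
```

```text
7.2167 [ 571.8 -127.9  245.1] [-1.9  1.6  8.1]
```

View pics/b1.png

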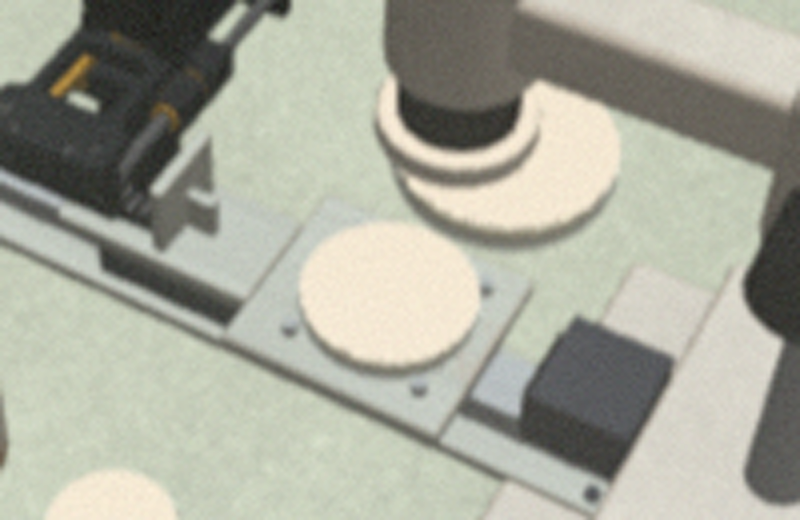

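The carriage is following the fingers. The dish is still between its posts, and the nose is about 30 mm short of the end stop.

Request:
move_arm:
  commands:
    - [[-0.002,0.1,0],0,-1]
    - [[-0.003,0.13,0],0,-1]
    - [[-0.003,0.13,0],0,-1]
    - [[-0.003,0.13,0],0,-1]
    - [[-0.002,0.1,0],0,-1]
    - [[-0.001,0.06,0],0,-1]
    - [[-0.001,0.05,0],0,-1]
    - [[0,0,0],0,-1]

```text
t: 7.88
eef_pos: [571.3, -107.3, 245.0]
tcp_rot: [-3.142, 0.0, 1.594]
ft_force: [-2.4, 1.2, 9.2]
opening: 0.005
grip_force: 4.2
```

Request:
move_arm:
  commands:
    - [[-0.001,0.05,0],0,-1]
    - [[-0.001,0.05,0],0,-1]
    - [[-0.001,0.05,0],0,-1]
    - [[0,0,0],0,-1]

```text
t: 8.22
eef_pos: [571.2, -102.9, 245.0]
tcp_rot: [3.142, 0.0, 1.594]
ft_force: [-3.0, 0.9, 8.7]
opening: 0.004
grip_force: 4.2
```

Request:
move_arm:
  commands:
    - [[-0.001,0.05,0],0,-1]
    - [[-0.001,0.05,0],0,-1]
    - [[0,0,0],0,-1]

```text
t: 8.47
eef_pos: [571.3, -100.3, 245.1]
tcp_rot: [3.141, 0.001, 1.594]
ft_force: [-2.0, -2.9, 8.6]
opening: 0.003
grip_force: 4.1
```

Request:
move_arm:
  commands:
    - [[0,0.04,0],0,-1]
    - [[-0.001,0.04,0],0,-1]
    - [[0,0,0],0,-1]

```text
t: 8.72
eef_pos: [571.4, -99.1, 245.2]
tcp_rot: [3.14, 0.003, 1.595]
ft_force: [-3.5, -15.0, 7.6]
opening: 0.004
grip_force: 9.4
```

```bash
python3 - <<'E'
from h import *
q=read_camera("scene");s=env.state()
print(s['t'],s['eef_pos'].round(1),s['ft_force'].round(1))
c=cv2.resize(q['image'][170:300,220:420],None,fx=4,fy=4,interpolation=cv2.INTER_CUBIC)
cv2.imwrite('pics/b2.png',np.clip(c[:,:,::-1]*1.4,0,255).astype(np.uint8))
E
```

```text
8.7667 [571.4 -99.1 245.2] [ -3.4 -15.1   7.3]
```

View pics/b2.png

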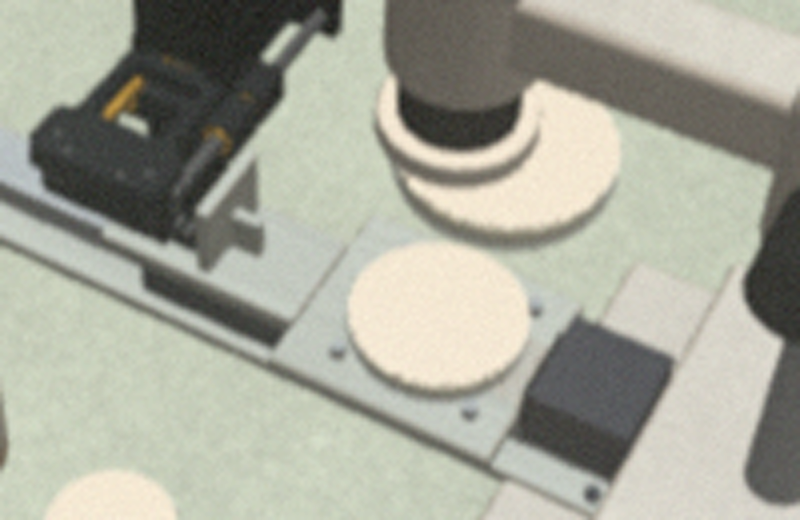

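The nose is flush against the end stop and the wrist reads 15 N. I lift the button straight up while still pushing, then back off the fin and rise.

Request:
move_arm:
  commands:
    - [[0,0,0.1],0,-1]
    - [[0,0,0.1],0,-1]
    - [[0,0,0.1],0,-1]
    - [[0,0,0.1],0,-1]
    - [[0,0,0],0,-1]
    - [[0,0,0],0,-1]

```text
t: 9.27
eef_pos: [571.2, -99.1, 256.1]
tcp_rot: [-3.142, 0.002, 1.594]
ft_force: [-2.1, -15.9, -3.9]
opening: 0.004
grip_force: 7.7
```

Request:
move_arm:
  commands:
    - [[0,-0.1,0],0,-1]
    - [[0,-0.15,0],0,-1]
    - [[0,0,0.3],0,-1]
    - [[0,0,0.5],0,-1]
    - [[0,-0.3,0.7],0,-1]
    - [[0,-0.7,0.7],0,-1]
    - [[0,-0.8,0.7],0,-1]
    - [[0,-0.8,0.5],0,-1]
    - [[0,-0.8,0.3],0,-1]
    - [[0,-0.8,0],0,-1]
    - [[0,-0.8,0],0,-1]
    - [[0,-0.8,0],0,-1]
    - [[0,-0.5,0],0,-1]
    - [[0,0,0],0,-1]
    - [[0,0,0],0,-1]

```text
t: 10.52
eef_pos: [571.1, -294.1, 367.6]
tcp_rot: [-3.141, -0.0, 1.593]
ft_force: [0.4, -0.1, 0.2]
opening: 0.001
grip_force: 0.0
```

```bash
python3 - <<'E'
from h import *
q=read_camera("scene");s=env.state()
print(s['t'],s['eef_pos'].round(1),s['ft_force'].round(1))
c=cv2.resize(q['image'][150:300,150:410],None,fx=3,fy=3,interpolation=cv2.INTER_CUBIC)
cv2.imwrite('pics/b3.png',np.clip(c[:,:,::-1]*1.4,0,255).astype(np.uint8))
E
python3 chk.py
```

```text
10.5667 [ 571.2 -293.4  367.6] [ 0.2  0.2 -0.1]
10.6167 [ 571.3 -293.1  367.7] [-0.5 -0.5  0.5]
0.89 [420.5  -5.8  61. ]
0.83 [719.6 -53.9  61. ]
0.57 [558.6  14.   61. ]
```

View pics/b3.png

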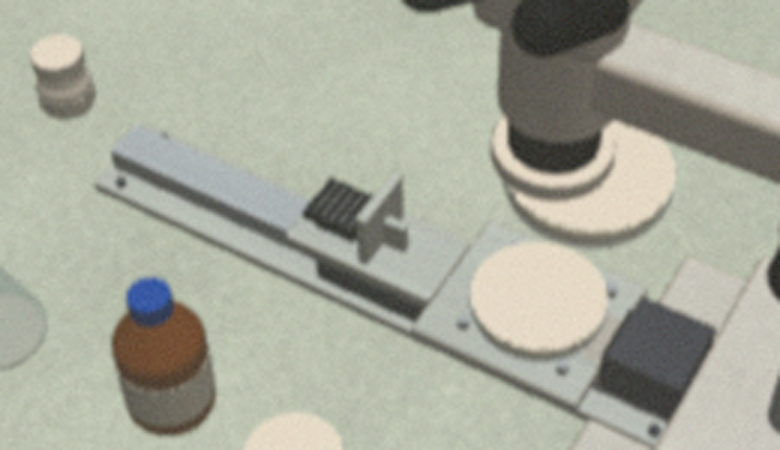

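The carriage is flush at the stop, the button is up, the dish sits between its posts, and the bystanders are untouched.

```bash
python3 -c "
from cell import env
print(env.job_done())"
```

```text
the job is handed in; nothing more can be done
None
```

The job is handed in. I held the button about 8 mm down for the whole push, slid the carriage up against the end stop (about 15 N of contact), let the button up there to lock it, and moved the arm clear. In the last picture the dish is between its posts and the bottle, flask and jar are undisturbed. I don't have the judge's result.

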